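Roll the carved pattern bar to its ring face, against the fence

TASK

The six-sided wooden pattern bar lies on its ring-carved face. Without picking it up, roll it over towards the fence one face at a time, letting it settle flat on each face, until the ring-carved face is on top; then gently push it snug and square against the fence, within the fence's length, without pressing hard on the fence (it must never take more than about 3 kg of push). Leave the bar there and do not shift the cutter box, the dish or the jar.

Things in the scene. Friction and masses are not known exactly. Their poses are not given: they have to be found in the camera images.
- bar_center (a point): Centre of the loose pattern bar: solid wooden hexagonal prism, 150 mm long, 50 mm across flats, 57.7 across corners, each face 28.9 wide, 0.17 to 0.34 kg. Its x axis is its length, at the start pointing roughly away from the robot; z points up at the start, out of the face with three long grooves, and tilts 60 degrees per face rolled. Flat, the centre is 25 mm up; a face rolled moves it 28.9 mm sideways.
- bar_rings (a point): Middle of the bar's face with three carved ring rosettes, at -z of the bar, 25 mm from its centre: underneath at the start, wanted on top, three faces on. A level push mostly slides it; a fingertip held lightly against its near mid-height corner and drawn up and over tips it about its far lower edge, and past 30 degrees it falls over by itself. Friction on the table about 0.45 to 0.75.
- fence_mid (a point): Middle of the fence, a straight wooden batten fixed to the table, 340 mm long (its x), 30 thick (y), 35 high; this point is 17.5 mm up, in mid-thickness. It is either left (+y) or right (-y) of the bar, roughly parallel, with room for three faces of rolling and more. The flat-lying bar touches it with its mid-height corner: snug means the bar's centre 43.9 mm from the fence's middle plane.
- cutter_box: White open plastic box with steel cutters, 150 x 90 x 35 mm, 0.9 kg, origin at the centre of its underside; on the opposite side of the bar from the fence. Leave alone.
- dish: Round terracotta plate, 140 mm across, 25 mm high, origin at the centre of its underside; beyond the bar. Leave alone.
- slip_jar: White jar with lid, 70 mm across, 100 mm high, origin at the centre of its underside; to the right (-y) of the work, outside it. Leave alone.

How it is judged:
By the outcome, as a careful person would: the job done as asked, in the order asked, and still so for the second after the job is handed in, with the robot touching nothing.
It also fails if it takes over 64 s, if anything falls off the work surface, if the arm or the gripper's body presses on something with over 40 N, if the wrist force passes 120 N, or if a joint passes its speed limit or range.

ROBOT

A 7-joint arm with a two-finger parallel gripper is mounted at the origin on the work surface. World frame = base frame: x ahead of the robot, y to its left, z up, the work surface at z = 0. Lengths are in mm, angles in degrees, forces in N, time in s.
With the tool pointing down it reaches from about 425 to 925 mm from the base axis. Payload 6.8 kg.
Tool frame: the origin (TCP) lies at the very end of the fingers, on their centre line; the grasp point (between the pads) lies r.pinch_z behind it (r.pinch_z is the distance from the TCP to the grasp point, in mm); z points along the fingers, y is the line along which they close (so a half turn about z gives the same grasp; the last joint's range is limited). The gripper opens to 88 mm and grips with 3 to 60 N. Pads are 20 mm wide; open, the fingers measure 115 mm over their backs; the gripper's body (75 mm by 178 mm) begins 61 mm behind the grasp point.
Start: joints at [-73.058, 27.33, 1.283, 89.118, -0.659, 63.558, -4.761], TCP at [265.216, 620.732, 222.664] pointing down, gripper open.
Joint ranges: [-169.35, 169.35], [-19.33, 120.38], [-80.79, 83.38], [13.8, 139.57], [-78.32, 258.32], [9.67, 109.79], [-169.56, 169.56]. Speed limits (degrees/s): [136.94, 136.94, 180, 180, 180, 180, 180].

INTERFACE

Orientations are given as a 3x3 rotation matrix whose columns are the frame's x, y, z axes.
In Python, from cell import r gives the robot as it stands.
- The arm moves only by the tool step_arm, never from a script. Its argument "series" is one flat list of numbers, 5 for each row, row after row: the shift along the tool's x, y, z in units of 30 mm (1.0 is 30 mm), then the turn about the tool's z in units of 5 degrees (1.0 is 5 degrees), then the opening, from -1 (shut) to 1 (fully open). A call has 1 to 10 rows; each row is the pose to reach, as a shift and turn from the pose commanded when the call began, along the tool's axes at that moment; what a row does not reach only later rows make up. A row lasts 1/12 s, in which the tool goes at most 41.7 mm and 7.16 degrees, less where a joint would pass 70% of its speed; a pose out of reach is approached as far as the arm can. A call with a gripper value outside its range is refused whole. The fingers move at their own pace and stop on an object; the grip force is fixed at half the most. Time passes only in rows, so rows that repeat a pose let the fingers close. It gives the time, the measured TCP pose, the force, the opening and the grip force at its end, in the units of the state.
- r.state(): the state, without advancing time (a new reading comes with each control period).
- r.camera(name): name is "scene" or "top"; returns (picture, depth): 400x640x3 uint8, red, green, blue; 400x640 float32, mm along the optical axis (not along the pixel's ray), 0 where there is no reading.
- r.calibration(name): a dict with "mtx" (3x3 intrinsics, pixels), "dist" ([k1, k2, p1, p2, k3] as OpenCV has them; the pictures are not rectified), "pose" (4x4, takes a point from camera to world coordinates). Camera axes: x right, y up, looking along -z (the intrinsics and any distortion apply to the point x, -y, -z); pixel columns grow to the right and rows downward; lengths in mm; the calibration is good to about 2 mm. A picture is of the moment at which its call begins. calibration takes no time and is no camera call.
- r.sign_off(): hands the job in; it is judged then, once.
The state is a dict: "time_s": time; "q": joint angles; "qvel": joint speeds; "joint_efforts": joint torques, N m; "tcp_pos": TCP position; "orientation": TCP orientation; "contact_force": force on the tool from outside, world axes, zero at the start; "ft_torque": the same for the moment, N m; "opening": opening from 0.0 (shut) to 1.0 (fully open); "finger_force": force on a finger pad.
Only numpy, scipy, OpenCV 4.12 (cv2) and the standard library are available. Lean on these libraries where they do the work, as an engineer would, in place of code of your own. Each camera call takes 0.05 s, during which the arm holds its last target. There are 200 camera calls.

## Working session

There is one attempt and no reset: what is moved stays moved. The work goes in short steps, Python scripts to look and compute and a tool call to move; the robot and the scene stay as the last step left them, time stands still between calls to the robot, and variables do not carry over. Pictures are saved under pics/ and viewed, at most 10 in all, crops included, and the job is handed in when it is done.

Besides the shell and the picture viewer there is one more tool, called after ">>>" as name(argument=value, ...), one argument or row to a line, values as JSON. step_arm: Moves the arm, as the interface text tells. Its arguments: {"type":"object","properties":{"series":{"type":"array","items":{"type":"number"}}},"required":["series"]}

```bash
mkdir -p pics; ls; python3 - <<'E'
from cell import r
import cv2,numpy as np
s=r.state();print(s['time_s'],s['tcp_pos'],np.round(s['orientation'],3).tolist(),s['opening'],r.pinch_z)
for n in("top","scene"):
    p,d=r.camera(n);cv2.imwrite(f"pics/{n}0.png",p[:,:,::-1]);np.save(n+"0.npy",d)
    print(n,np.round(r.calibration(n)['pose'],2).tolist(),r.calibration(n)['mtx'])
E
```

```text
pics
0.0 [264.98431548 620.15536614 221.70574006] [[-0.92, 0.393, -0.001], [0.393, 0.92, -0.002], [-0.0, -0.002, -1.0]] 1.0004351124233208 18.700000000000003
top [[-0.02, 0.99, -0.15, 460.22], [-1.0, -0.02, 0.02, -120.78], [0.02, 0.15, 0.99, 958.03], [0.0, 0.0, 0.0, 1.0]] [[382.1719583    0.         321.71168008]
 [  0.         382.1719583  198.7420041 ]
 [  0.           0.           1.        ]]
scene [[0.44, -0.67, 0.6, 1296.06], [0.9, 0.31, -0.31, -463.23], [0.02, 0.67, 0.74, 900.86], [0.0, 0.0, 0.0, 1.0]] [[504.23502925   0.         318.70401727]
 [  0.         504.23502925 200.42153204]
 [  0.           0.           1.        ]]
```

View pics/top0.png

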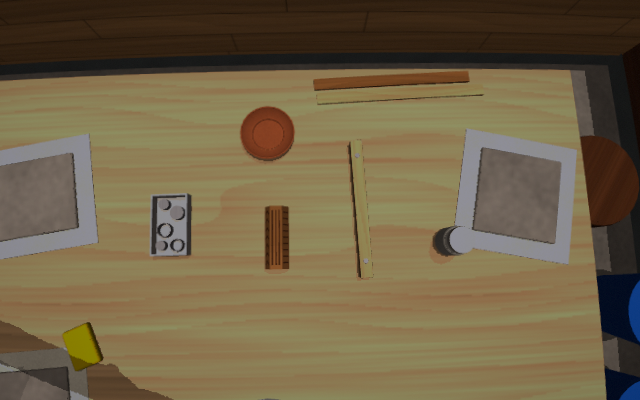

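View pics/scene0.png

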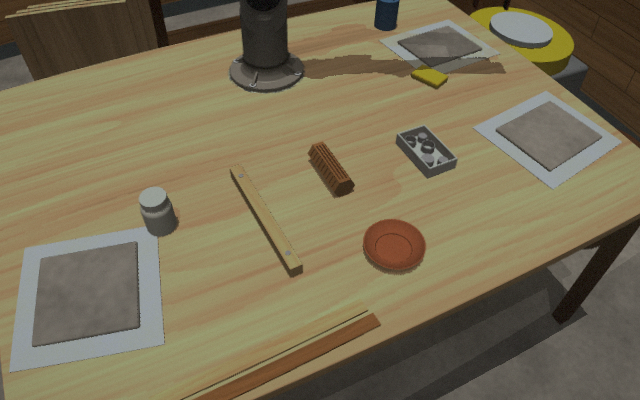

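The top view shows the bar at about (277,238), with the fence to its right (−y) running from (356,140) to (366,277). The box is at (171,225), the dish at (267,133) and the jar at (458,240). The scene view agrees. I'll measure from the depth-based heights.

```bash
cat > h.py <<'E'
import cv2,numpy as np
from cell import r
def cloud(n="top",d=None):
    p=None
    if d is None: p,d=r.camera(n)
    c=r.calibration(n);h,w=d.shape
    u,v=np.meshgrid(np.arange(w),np.arange(h))
    k=cv2.undistortPoints(np.stack([u,v],-1).reshape(-1,1,2).astype(np.float64),c['mtx'],np.array(c['dist'])).reshape(h,w,2)
    P=np.stack([k[...,0]*d,-k[...,1]*d,-d],-1)
    T=c['pose'];return p,P@T[:3,:3].T+T[:3,3]
def seg(W,roi,z0,z1):
    a,b,c,e=roi;m=np.zeros(W.shape[:2],bool);m[b:e,a:c]=1
    return W[m&(W[...,2]>z0)&(W[...,2]<z1)]
def rect(Q):
    (cx,cy),s,a=cv2.minAreaRect(Q[:,:2].astype(np.float32))
    if s[0]<s[1]: s=s[::-1];a+=90
    return [round(float(t),1) for t in(cx,cy,s[0],s[1],(a+90)%180-90,np.median(Q[:,2]))]
E
python3 - <<'E'
from h import *
_,W=cloud("top",np.load("top0.npy"))
print("table",np.median(W[300:330,250:350,2]))
for n,roi,a,b in(("bar",(245,190,310,285),10,70),("bartop",(245,190,310,285),42,70),("fence",(335,125,385,290),27,60),("box",(140,180,200,270),20,60),("dish",(230,95,305,170),12,50),("jar",(425,215,485,265),85,130)):
    print(n,rect(seg(W,roi,a,b)))
_,W=cloud("scene",np.load("scene0.npy"))
print("table",np.median(W[120:150,120:200,2]))
print("barS",rect(seg(W,(290,130,365,205),42,70)));print("fenceS",rect(seg(W,(220,155,310,280),27,60)))
E
```

```text
table 0.33763324250679716
bar [506.3, -29.6, 149.8, 56.2, -0.4, 48.6]
bartop [506.7, -28.8, 149.0, 40.9, -0.4, 50.1]
fence [575.0, -236.3, 340.5, 30.6, 2.6, 35.6]
box [542.2, 232.8, 151.9, 91.8, 1.5, 25.5]
dish [772.8, -7.4, 136.0, 134.9, 26.2, 18.9]
jar [485.8, -455.1, 61.3, 59.1, 87.5, 100.4]
table 0.2803376786851004
barS [505.5, -33.6, 155.5, 42.7, 1.0, 49.6]
fenceS [575.4, -238.0, 343.0, 32.4, 2.3, 34.9]
```

>>> step_arm(
  series=[-14.7, -14, 2, 13.4, 1, -14.7, -14, 2, 13.4, 1, -14.7, -14, 2, 13.4, 1, -14.7, -14, 2, 13.4, 1, -14.7, -14, 2, 13.4, 1, -14.7, -14, 2, 13.4, 1, -14.7, -14, 2, 13.4, 1, -14.7, -14, 2, 13.4, 1, -14.7, -14, 2, 13.4, 1, -14.7, -14, 2, 13.4, 1],
)

```text
time_s: 0.93
tcp_pos: [429.1, 237.8, 181.6]
orientation: [[0.009, 1.0, -0.0], [1.0, -0.009, 0.0], [0.0, -0.0, -1.0]]
contact_force: [1.4, 0.7, -0.1]
opening: 0.996
finger_force: 0.0
```

```bash
cat >> h.py <<'E'
def go(x,y,z,head=90):
    s=r.state();R=np.array(s['orientation']);p=np.array(s['tcp_pos'])
    d=R.T@(np.array([x,y,z])-p)/30
    h=np.degrees(np.arctan2(R[1,0],R[0,0]))
    print("t",round(s['time_s'],2),"tcp",np.round(p,1),"head",round(h,2),"F",np.round(s['contact_force'],1),"rows",np.round(d,3),"turn",round(((h-head+180)%360-180)/5,2))
E
python3 -c "
from h import *
go(506,60,120)"
```

```text
t 0.93 tcp [429.1 237.8 181.6] head 89.51 F [ 1.4  0.7 -0.1] rows [-5.904  2.613  2.052] turn -0.1
```

>>> step_arm(
  series=[-5.9, 2.6, 2, 0, 1, -5.9, 2.6, 2, 0, 1, -5.9, 2.6, 2, 0, 1, -5.9, 2.6, 3, 0, 1, -5.9, 2.6, 4, 0, 1, -5.9, 2.6, 5, 0, 1, -6.9, 2.6, 5.4, 0, 1, -6.9, 2.6, 5.5, 0, 1, -6.9, 2.6, 5.5, 0, 1, -6.9, 2.6, 5.5, 0, 1],
)

```text
time_s: 1.77
tcp_pos: [506.4, 32.8, 16.8]
orientation: [[0.003, 1.0, -0.001], [1.0, -0.003, 0.0], [0.0, -0.001, -1.0]]
contact_force: [-0.0, -0.2, -0.1]
opening: 1.001
finger_force: 0.0
```

```bash
python3 -c "
from h import *
go(506,12,15,90)"
```

```text
t 1.77 tcp [506.4  32.8  16.8] head 89.83 F [-0.  -0.2 -0.1] rows [-0.693 -0.011  0.059] turn -0.03
```

>>> step_arm(
  series=[-0.4, 0, 0, 0, 1, -0.6, 0, 0, 0, 1, -0.68, 0, 0, 0, 1, -0.72, 0, 0, 0, 1, -0.76, 0, 0, 0, 1, -0.8, 0, 0, 0, 1, -0.82, 0, 0, 0, 1, -0.82, 0, 0, 0, 1],
)

```text
time_s: 2.43
tcp_pos: [506.8, 8.8, 17.0]
orientation: [[0.001, 1.0, 0.001], [1.0, -0.001, 0.001], [0.001, 0.001, -1.0]]
contact_force: [0.1, 3.1, 2.2]
opening: 1.0
finger_force: 1.5
```

>>> step_arm(
  series=[-0.1, 0, -0.08, 0, 1, -0.16, 0, -0.18, 0, 1, -0.22, 0, -0.27, 0, 1, -0.3, 0, -0.37, 0, 1, -0.37, 0, -0.43, 0, 1, -0.45, 0, -0.5, 0, 1, -0.55, 0, -0.56, 0, 1, -0.63, 0, -0.61, 0, 1, -0.7, 0, -0.64, 0, 1, -0.76, 0, -0.66, 0, 1],
)

```text
time_s: 3.27
tcp_pos: [506.4, -15.3, 36.7]
orientation: [[0.003, 1.0, 0.0], [1.0, -0.003, -0.0], [-0.0, 0.0, -1.0]]
contact_force: [0.5, -0.5, 0.5]
opening: 1.004
finger_force: 0.0
```

```bash
python3 - <<'E'
from h import *
p,W=cloud("scene");cv2.imwrite("pics/s1.png",cv2.resize(p[100:260,220:440,::-1],None,fx=3,fy=3))
go(506,0,60)
E
```

```text
t 3.32 tcp [506.4 -15.6  36.8] head 89.82 F [-0.3 -0.9 -0.2] rows [ 0.52  -0.015 -0.775] turn -0.04
```

View pics/s1.png

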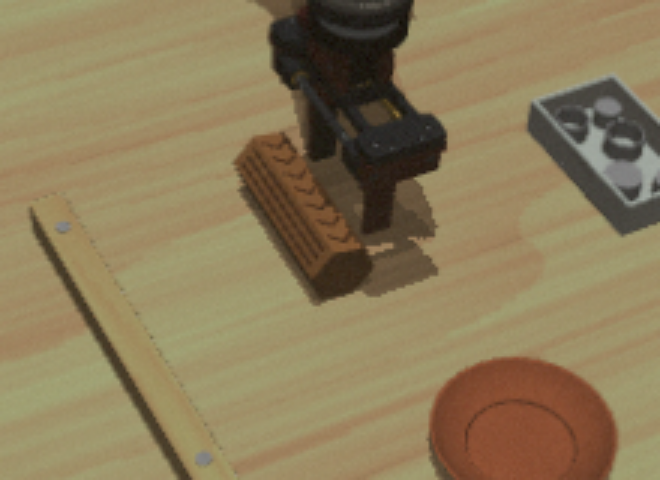

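The bar has rolled exactly one face, so the herringbone face is on top and the grooves (crop ~(290,215)) face the fence. Next I back off, lower and measure.

>>> step_arm(
  series=[0.3, 0, 0, 0, 1, 0.3, 0, 0.3, 0, 1, 0.3, 0, 0.65, 0, 1, 0.3, 0, 0.65, 0, 1],
)

```text
time_s: 3.65
tcp_pos: [504.9, -5.3, 14.9]
orientation: [[0.001, 1.0, -0.003], [1.0, -0.001, -0.0], [-0.0, -0.003, -1.0]]
contact_force: [-0.7, -0.5, -1.0]
opening: 1.0
finger_force: 0.0
```

```bash
cat >> h.py <<'E'
def bar():
    p,W=cloud("scene")
    hsv=cv2.cvtColor(p,cv2.COLOR_RGB2HSV)
    m=(W[...,2]>43)&(W[...,2]<56)&(hsv[...,1]>110)&(abs(W[...,0]-506)<100)&(W[...,1]<40)&(W[...,1]>-260)
    Q=W[m];print("top",len(Q),rect(Q) if len(Q)>20 else 0,"med",np.round(np.median(Q,0),1), "bias on start: center y -29.5 read -33.6(rect)")
    m2=(W[...,2]>4)&(W[...,2]<46)&(hsv[...,1]>110)&(W[...,0]>565)&(W[...,0]<610)&(W[...,1]<40)&(W[...,1]>-200)
    E=W[m2];print("end face",len(E),np.round(E.mean(0),1),np.round(E.min(0),1),np.round(E.max(0),1))
    return p
E
python3 - <<'E'
from h import *
bar();go(506,-10,17)
E
```

```text
top 716 [505.4, -41.6, 153.8, 90.1, 1.1, 49.7] med [513.2 -65.4  49.7] bias on start: center y -29.5 read -33.6(rect)
end face 243 [578.7 -66.9  27.6] [565.1 -93.4   4.7] [585.  -35.2  46. ]
t 3.7 tcp [505.1  -5.6  15.6] head 89.9 F [ 0.1 -0.2 -0.6] rows [-0.145  0.03  -0.048] turn -0.02
```

>>> step_arm(
  series=[-0.3, 0, 0, 0, 1, -0.5, 0, 0, 0, 1, -0.6, 0, 0, 0, 1, -0.65, 0, 0, 0, 1, -0.69, 0, 0, 0, 1, -0.73, 0, 0, 0, 1, -0.76, 0, 0, 0, 1, -0.76, 0, 0, 0, 1],
)

```text
time_s: 4.37
tcp_pos: [506.4, -28.6, 17.2]
orientation: [[0.002, 1.0, 0.0], [1.0, -0.002, 0.0], [0.0, 0.0, -1.0]]
contact_force: [-0.1, 2.8, -0.7]
opening: 1.0
finger_force: 0.7
```

In contact, so I do the same arc again.

>>> step_arm(
  series=[-0.1, 0, -0.08, 0, 1, -0.16, 0, -0.18, 0, 1, -0.22, 0, -0.27, 0, 1, -0.3, 0, -0.37, 0, 1, -0.37, 0, -0.43, 0, 1, -0.45, 0, -0.5, 0, 1, -0.55, 0, -0.56, 0, 1, -0.63, 0, -0.61, 0, 1, -0.7, 0, -0.64, 0, 1, -0.76, 0, -0.66, 0, 1],
)

```text
time_s: 5.2
tcp_pos: [506.3, -51.9, 37.0]
orientation: [[0.003, 1.0, 0.0], [1.0, -0.003, -0.0], [-0.0, 0.0, -1.0]]
contact_force: [0.1, -0.4, 0.2]
opening: 1.0
finger_force: 0.0
```

>>> step_arm(
  series=[0.3, 0, 0, 0, 1, 0.3, 0, 0.3, 0, 1, 0.3, 0, 0.65, 0, 1, 0.3, 0, 0.65, 0, 1],
)

```text
time_s: 5.53
tcp_pos: [504.8, -41.8, 15.2]
orientation: [[0.001, 1.0, -0.003], [1.0, -0.001, -0.0], [-0.0, -0.003, -1.0]]
contact_force: [-0.5, -1.0, -0.1]
opening: 1.001
finger_force: 0.0
```

```bash
python3 - <<'E'
from h import *
p=bar();cv2.imwrite("pics/s2.png",cv2.resize(p[100:260,220:440,::-1],None,fx=3,fy=3))
go(506,-10,17)
E
```

```text
top 748 [504.9, -77.6, 154.0, 88.7, 0.7, 49.7] med [ 514.6 -102.3   49.7] bias on start: center y -29.5 read -33.6(rect)
end face 252 [ 578.5 -103.1   27.3] [ 565.3 -129.     4.5] [583.1 -71.5  45.9]
t 5.58 tcp [505.  -42.1  15.9] head 89.89 F [0.4 0.6 0.1] rows [ 1.071  0.031 -0.038] turn -0.02
```

View pics/s2.png

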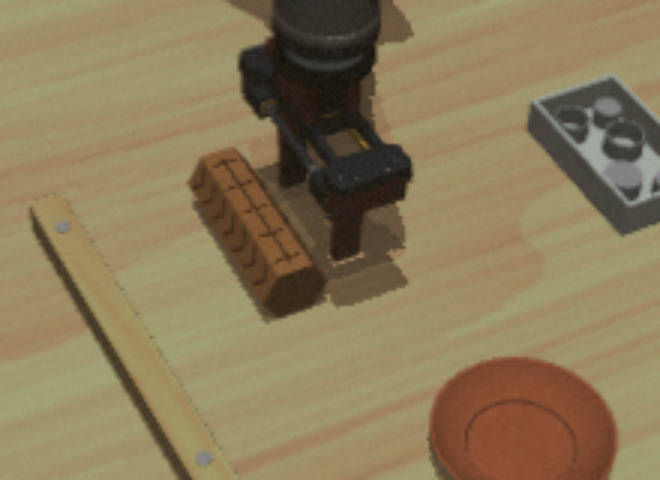

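The second roll worked: the cross-carved face is on top and the chevrons face the fence. I repeat it for the third face, then check.

>>> step_arm(
  series=[-0.3, 0, 0, 0, 1, -0.5, 0, 0, 0, 1, -0.6, 0, 0, 0, 1, -0.65, 0, 0, 0, 1, -0.69, 0, 0, 0, 1, -0.73, 0, 0, 0, 1, -0.76, 0, 0, 0, 1, -0.76, 0, 0, 0, 1],
)

```text
time_s: 6.25
tcp_pos: [506.3, -65.2, 17.5]
orientation: [[0.002, 1.0, 0.0], [1.0, -0.002, 0.0], [0.0, 0.0, -1.0]]
contact_force: [0.4, 0.8, -0.1]
opening: 0.999
finger_force: 0.7
```

>>> step_arm(
  series=[-0.1, 0, -0.08, 0, 1, -0.16, 0, -0.18, 0, 1, -0.22, 0, -0.27, 0, 1, -0.3, 0, -0.37, 0, 1, -0.37, 0, -0.43, 0, 1, -0.45, 0, -0.5, 0, 1, -0.55, 0, -0.56, 0, 1, -0.63, 0, -0.61, 0, 1, -0.7, 0, -0.64, 0, 1, -0.76, 0, -0.66, 0, 1],
)

```text
time_s: 7.08
tcp_pos: [506.3, -88.5, 37.4]
orientation: [[0.003, 1.0, 0.0], [1.0, -0.003, -0.0], [-0.0, 0.0, -1.0]]
contact_force: [1.2, 0.2, -0.2]
opening: 1.0
finger_force: 0.0
```

>>> step_arm(
  series=[0.3, 0, 0, 0, 1, 0.3, 0, 0.3, 0, 1, 0.3, 0, 0.65, 0, 1, 0.3, 0, 0.65, 0, 1],
)

```text
time_s: 7.42
tcp_pos: [504.7, -78.3, 15.5]
orientation: [[0.001, 1.0, -0.003], [1.0, -0.001, 0.0], [0.0, -0.003, -1.0]]
contact_force: [-0.5, -0.3, -0.3]
opening: 0.998
finger_force: 0.0
```

```bash
python3 - <<'E'
from h import *
p=bar();cv2.imwrite("pics/s3.png",cv2.resize(p[100:260,200:420,::-1],None,fx=3,fy=3))
go(506,-150,12,92.4)
E
```

```text
top 752 [501.9, -116.7, 156.9, 89.2, 3.6, 50.0] med [ 514.6 -138.    50. ] bias on start: center y -29.5 read -33.6(rect)
end face 266 [ 578.7 -139.4   27.6] [ 565.2 -165.7    4.4] [ 583.8 -109.2   46. ]
t 7.47 tcp [504.9 -78.7  16.1] head 89.9 F [-0.6 -0.6 -0.9] rows [-2.378  0.04   0.137] turn -0.5
```

View pics/s3.png

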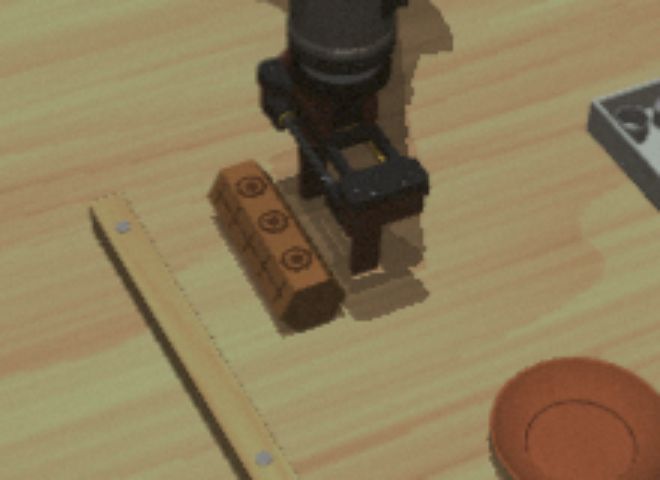

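The third roll worked: the three rosettes (crop (252,187), (273,221), (297,259)) are on top. Next I square the tool to the fence (2.45°) and push gently, descending slightly so the bar doesn't tip.

>>> step_arm(
  series=[-0.2, 0, 0, -0.5, 1, -0.4, 0, 0, -0.5, 1, -0.55, 0, 0, -0.5, 1, -0.65, 0, 0, -0.5, 1, -0.75, 0, 0.02, -0.5, 1, -0.88, 0, 0.05, -0.5, 1, -1.02, 0, 0.08, -0.5, 1, -1.16, 0, 0.11, -0.5, 1, -1.3, 0, 0.14, -0.5, 1, -1.45, 0, 0.17, -0.5, 1],
)

```text
time_s: 8.3
tcp_pos: [506.3, -122.8, 12.5]
orientation: [[-0.041, 0.999, 0.0], [0.999, 0.041, 0.0], [0.0, 0.0, -1.0]]
contact_force: [0.5, 3.0, 1.8]
opening: 1.002
finger_force: 1.5
```

>>> step_arm(
  series=[-0.12, 0, 0.02, 0, 1, -0.24, 0, 0.04, 0, 1, -0.36, 0, 0.06, 0, 1, -0.48, 0, 0.08, 0, 1, -0.58, 0, 0.1, 0, 1, -0.68, 0, 0.12, 0, 1, -0.76, 0, 0.14, 0, 1, -0.82, 0, 0.15, 0, 1, -0.86, 0, 0.15, 0, 1, -0.86, 0, 0.15, 0, 1],
)

```text
time_s: 9.13
tcp_pos: [507.1, -148.7, 8.0]
orientation: [[-0.041, 0.999, -0.0], [0.999, 0.041, -0.0], [-0.0, -0.0, -1.0]]
contact_force: [0.7, 1.5, 0.1]
opening: 0.998
finger_force: 0.6
```

```bash
python3 - <<'E'
from h import *
p=bar();go(506,-157,8,92.45)
E
```

```text
top 780 [506.3, -174.3, 156.4, 73.8, 1.1, 50.0] med [ 517.5 -190.8   50. ] bias on start: center y -29.5 read -33.6(rect)
end face 182 [ 581.6 -180.5   25.8] [ 565.  -199.7    4.5] [ 585.3 -158.    46. ]
t 9.18 tcp [ 507.1 -148.7    8. ] head 92.34 F [ 0.1  1.5 -0.2] rows [-0.274 -0.047  0.001] turn -0.02
```

>>> step_arm(
  series=[-0.04, 0, 0, 0, 1, -0.08, 0, 0, 0, 1, -0.12, 0, 0, 0, 1, -0.15, 0, 0, 0, 1, -0.17, 0, 0, 0, 1, -0.17, 0, 0, 0, 1],
)

```text
time_s: 9.68
tcp_pos: [507.3, -153.6, 8.1]
orientation: [[-0.041, 0.999, -0.0], [0.999, 0.041, -0.0], [-0.0, -0.0, -1.0]]
contact_force: [-0.4, 1.5, -1.1]
opening: 1.002
finger_force: 0.7
```

>>> step_arm(
  series=[-0.02, 0, 0, 0, 1, -0.03, 0, 0, 0, 1, -0.04, 0, 0, 0, 1, -0.04, 0, 0, 0, 1],
)

```text
time_s: 10.02
tcp_pos: [507.4, -154.6, 8.1]
orientation: [[-0.041, 0.999, -0.0], [0.999, 0.041, 0.0], [0.0, -0.0, -1.0]]
contact_force: [-0.1, 2.2, -0.1]
opening: 1.002
finger_force: 0.9
```

>>> step_arm(
  series=[-0.02, 0, 0, 0, 1, -0.03, 0, 0, 0, 1, -0.03, 0, 0, 0, 1],
)

```text
time_s: 10.27
tcp_pos: [507.4, -155.6, 8.1]
orientation: [[-0.041, 0.999, -0.0], [0.999, 0.041, -0.0], [-0.0, -0.0, -1.0]]
contact_force: [0.4, 1.2, -0.8]
opening: 0.999
finger_force: 0.8
```

>>> step_arm(
  series=[-0.015, 0, 0, 0, 1, -0.025, 0, 0, 0, 1, -0.025, 0, 0, 0, 1],
)

```text
time_s: 10.52
tcp_pos: [507.4, -156.0, 8.1]
orientation: [[-0.041, 0.999, -0.0], [0.999, 0.041, 0.0], [0.0, -0.0, -1.0]]
contact_force: [-0.0, 1.9, -0.5]
opening: 1.005
finger_force: 1.2
```

>>> step_arm(
  series=[-0.01, 0, 0, 0, 1, -0.02, 0, 0, 0, 1, -0.02, 0, 0, 0, 1],
)

```text
time_s: 10.77
tcp_pos: [507.4, -156.2, 8.0]
orientation: [[-0.042, 0.999, -0.0], [0.999, 0.042, 0.001], [0.001, -0.0, -1.0]]
contact_force: [-0.6, 4.2, 1.5]
opening: 0.999
finger_force: 2.3
```

>>> step_arm(
  series=[-0.01, 0, 0, 0, 1, -0.02, 0, 0, 0, 1, -0.02, 0, 0, 0, 1],
)

```text
time_s: 11.02
tcp_pos: [507.4, -156.3, 8.0]
orientation: [[-0.042, 0.999, -0.001], [0.999, 0.042, 0.001], [0.001, -0.001, -1.0]]
contact_force: [-0.6, 6.3, 2.5]
opening: 1.002
finger_force: 3.1
```

>>> step_arm(
  series=[-0.01, 0, 0, 0, 1, -0.03, 0, 0, 0, 1, -0.03, 0, 0, 0, 1],
)

```text
time_s: 11.27
tcp_pos: [507.4, -156.4, 8.0]
orientation: [[-0.043, 0.999, -0.001], [0.999, 0.043, 0.002], [0.002, -0.001, -1.0]]
contact_force: [-1.7, 7.8, 3.6]
opening: 0.997
finger_force: 4.2
```

```bash
python3 - <<'E'
from h import *
s=r.state();print(s['contact_force'],s['ft_torque'])
p,W=cloud("top");cv2.imwrite("pics/t4.png",cv2.resize(p[120:300,270:400,::-1],None,fx=3,fy=3))
p=bar();cv2.imwrite("pics/s4.png",cv2.resize(p[100:290,170:390,::-1],None,fx=3,fy=3));go(506,-157,8,92.45)
E
```

```text
[-1.65968968  7.83279674  3.62618327] [ 1.6928768  0.2291765 -0.0470728]
top 787 [507.3, -183.4, 154.5, 71.1, 3.6, 49.7] med [ 518.1 -198.4   49.7] bias on start: center y -29.5 read -33.6(rect)
end face 146 [ 581.8 -184.3   25.6] [ 565.9 -199.7    4.1] [ 585.8 -157.8   45.6]
t 11.37 tcp [ 507.4 -156.4    8. ] head 92.44 F [-1.   8.7  3.2] rows [-0.019 -0.047 -0.   ] turn -0.0
```

View pics/s4.png

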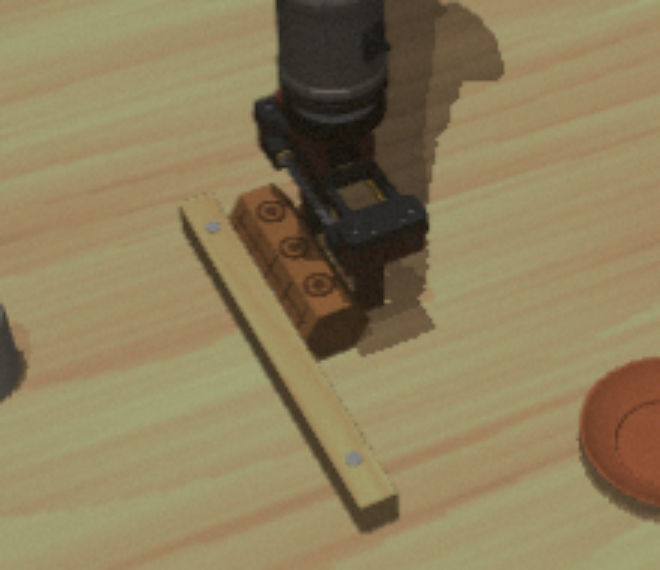

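The bar lies rings-up along the fence, touching it at crop ~(250,250)–(315,345). I retract straight back, then up.

>>> step_arm(
  series=[0.1, 0, 0, 0, 1, 0.4, 0, 0, 0, 1, 1, 0, 0, 0, 1, 2, 0, 0, 0, 1, 2.5, 0, -1, 0, 1, 3, 0, -2, 0, 1, 4, 0, -3, 0, 1, 5, 0, -4, 0, 1, 6, 0, -5, 0, 1, 6, 0, -5, 0, 1],
)

```text
time_s: 12.2
tcp_pos: [503.3, 27.6, 162.8]
orientation: [[-0.048, 0.999, 0.009], [0.999, 0.048, 0.004], [0.003, 0.009, -1.0]]
contact_force: [1.1, 0.3, -0.4]
opening: 1.001
finger_force: 0.0
```

```bash
python3 - <<'E'
from h import *
p,W=cloud("top");cv2.imwrite("pics/t5.png",cv2.resize(p[120:300,270:400,::-1],None,fx=3,fy=3))
roi=(290,180,385,300)
Q=seg(W,roi,43,60);b=rect(Q[Q[:,1]>-225]);print(b)
f=rect(seg(W,(335,125,390,290),27,39));print("fence",f)
print("dist",(b[1]-(-236.4+(b[0]-575)*np.tan(np.radians(2.45))))*np.cos(np.radians(2.45)))
go(506,-10,160)
E
```

```text
[508.4, -195.0, 150.2, 39.8, 2.4, 50.4]
fence [573.3, -207.6, 339.9, 88.1, 2.7, 35.4]
dist 44.20914247183143
t 12.25 tcp [502.4  25.1 160.9] head 92.68 F [ 0.7 -0.8  0.4] rows [-1.176  0.064  0.029] turn 0.54
```

View pics/t5.png

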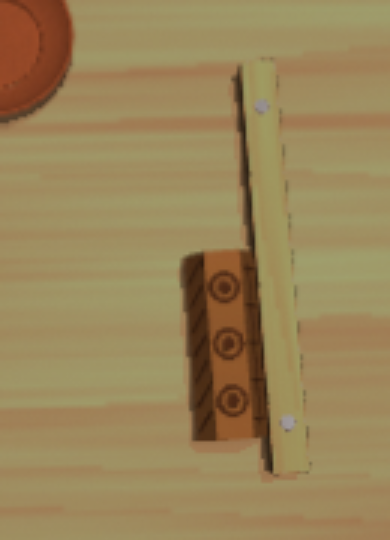

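The bar sits against the fence with the rings up. It is at 2.4° against the fence's ~2.5°, its centre 44.2 mm from the fence's middle plane, and within the fence's length. I'm handing the job in.

```bash
python3 -c "
from cell import r
print(r.sign_off())"
```

```text
the job is handed in; nothing more can be done
None
```

The bar was rolled three faces so the rings are on top, then pushed against the fence and handed in at about 12 s; it measured 44.2 mm from the fence's middle plane, square to about 0.1°, with push readings under 9 N.

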